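# Make up two chocolate gift boxes

## Robot

A 7-joint arm with a two-finger parallel gripper is mounted at the origin on the work surface. World frame = base frame: x ahead of the robot, y to its left, z up, the work surface at z = 0. Lengths are in m, angles in rad, forces in N, time in s.
With the tool pointing down it reaches from about 0.375 to 0.925 m from the base axis. Payload 3.1 kg.
Tool frame: the origin (TCP) lies at the very end of the fingers, on their centre line; the grasp point (between the pads) lies ctrl.hold_point_z behind it (ctrl.hold_point_z is the distance from the TCP to the grasp point, in m); z points along the fingers, y is the line along which they close (so a half turn about z gives the same grasp; the last joint's range is limited). The gripper opens to 85 mm and grips with 20 to 120 N. Pads are 22 mm wide; open, the fingers measure 114 mm over their backs; the gripper's body (76 mm by 85 mm) begins 54 mm behind the grasp point. The pads swing forward as they close: fully open they stand 13 mm farther back than shut.
Start: joints at [1.222, 0.383, 0.044, 1.598, -0.018, 1.161, -0.05], TCP at [0.161, -0.63, 0.231] pointing down, gripper open.
Joint ranges: [-2.61, 2.61], [-0.41, 2.15], [-1.48, 1.57], [0, 2.5], [-1.57, 4.71], [0.05, 1.97], [-2.85, 2.85]. Speed limits (rad/s): [2.79, 2.79, 3.14, 3.14, 3.14, 3.14, 3.14].

## Interface

Orientations are given as a rotation vector (axis times angle).
In Python, from bench import ctrl, camera gives the robot as it stands.
- The arm moves only by the tool play_rows, never from a script. Its argument "increments" is text: rows parted by semicolons, each of 7 numbers parted by spaces: the turn, a rotation vector about the tool's x, y, z in degrees, then the shift along the tool's x, y, z in m, then the opening, from -1 (shut) to 1 (fully open). A call has exactly 8 rows; each row is the pose to reach, as a shift and turn from the pose commanded when the call began, along the tool's axes at that moment; what a row does not reach only later rows make up. A row lasts 1/8 s, in which the tool goes at most 62.5 mm and 10.7 degrees, less where a joint would pass 70% of its speed; a pose out of reach is approached as far as the arm can. A call with a gripper value outside its range is refused whole. The fingers move at their own pace and stop on an object; "newtons" is the grip in N (left out, the last holds). Time passes only in rows, so rows that repeat a pose let the fingers close, or fill a call up. It gives the time, the measured TCP pose, the force, the opening and the grip force at its end, in the units of the state.
- ctrl.observe(): the state, without advancing time (a new reading comes with each control period).
- camera(name): name is "side" or "top" or "wrist"; returns a dict with "image" (400x640x3 uint8, blue, green, red), "depth" (400x640 float32, m along the optical axis (not along the pixel's ray), 0 where there is no reading), "mtx" (3x3 intrinsics, pixels), "distortion" ([k1, k2, p1, p2, k3] as OpenCV has them; the pictures are not rectified), "world_to_cam" (4x4, takes a point from world to camera coordinates); the wrist camera has in their place "mount" (4x4, takes a point from camera to tool coordinates, whose origin is the TCP and whose axes are the flange's). Camera axes: x right, y down, z forward; pixel columns grow to the right and rows downward; lengths in m; the calibration is good to about 2 mm. A picture is of the moment at which its call begins: read the wrist's pose just before it.
- ctrl.close_job(): hands the job in; it is judged then, once.
The state is a dict: "time_s": time; "qpos": joint angles; "qvel": joint speeds; "joint_efforts": joint torques, N m; "tcp_pos": TCP position; "eef_rot": TCP orientation; "force": force on the tool from outside, world axes, zero at the start; "ft_torque": the same for the moment, N m; "gripper_width": opening from 0.0 (shut) to 1.0 (fully open); "grasp_force": force on a finger pad.
Only numpy, scipy, OpenCV 4.12 (cv2) and the standard library are available. Lean on these libraries where they do the work, as an engineer would, in place of code of your own. Each camera call takes 0.05 s, during which the arm holds its last target. There are 200 camera calls.

## Task

Make up the two open gift boxes, one chocolate to each cell: the dark square and the gold-foil chocolate go into the red box, the white round one and the pink square into the blue box. The gold-foil chocolate lies under one of the clear hinged lids in the row of black bins: open only that bin, and shut its lid again once the chocolate is out. Set every chocolate down upright and gently on the floor of its cell, never dropping it in.

Things in the scene. Friction and masses are not known exactly. Their poses are not given: they have to be found in the camera images.
- dark_square: dark-brown square chocolate, 32 x 32 x 32 mm, a thin caramel stripe across its top; loose on the counter. Origin at the centre of its underside, z up, x and y square to its sides
- pink_square: pink square chocolate, 32 x 32 x 32 mm, a small dark square on its top; loose on the counter. Origin at the centre of its underside, z up, x and y square to its sides
- white_round: ivory-white round chocolate, 32 mm in diameter, 34 mm high, its side upright up to 26 mm and domed above; loose on the counter. Origin at the centre of its underside, z up
- gold_foil: round chocolate in gold foil, 32 mm in diameter, 34 mm high, its side upright from 3 to 26 mm and domed above; it stands in bin_gold under the clear lid. Two bins like it hold a silver-foil and a green-foil chocolate that stay there. Origin at the centre of its underside, z up
- box_red: red open gift box, fixed, 66 mm (its x) by 130 mm (its y), rim 12 mm high, walls 4 mm, floor 3 mm thick. A 4 mm divider as high as the rim parts it into two cells, 58 mm (x) by 59 mm (y) inside, their centres at y = +32.5 and -32.5 mm. Origin at the centre of its underside on the counter, z up
- box_blue: blue open gift box, otherwise just like the red one: fixed, 66 mm (x) by 130 mm (y), rim 12 mm, walls 4 mm, floor 3 mm, two cells of 58 x 59 mm centred at y = +32.5 and -32.5 mm. Origin at the centre of its underside on the counter, z up
- bin_gold: black open-topped bin holding the gold-foil chocolate, fixed on a 15 mm marble riser in a row of three like bins 115 mm apart, in any order. 120 mm (x) by 100 mm (y), 45 mm high, walls and floor 5 mm. Origin at the centre of its underside (top of the riser), z up, y along the row, +x towards its hinge, away from the robot. Clear lid and handle: see lid_gold
- lid_gold (a joint): gold bin's lid: 0 shut, to 1.9 rad as it swings up and away; stays where left (70 g, friction 0.07 N m). In bin_gold's frame, mm: hinge line along y at x 60, z 45; shut lid's top z 50, front edge x -66. Handle: gold-coloured bar along y, 14 thick, 26 long between flat ends, centre x -52, z 72 when shut; pinched by its ends it turns between the fingers. Clear of the work at 1.7 rad
- lid_silver (a joint): joint of the lid of the bin that holds a silver-foil chocolate: 0 shut, grows to 1.9 rad as it swings up and away from the robot. Same bin and lid as lid_gold but for the colour of its handle, which is that of its foil; in the same row; this one must stay shut.
- lid_green (a joint): joint of the lid of the bin that holds a green-foil chocolate: 0 shut, grows to 1.9 rad as it swings up and away from the robot. Same bin and lid as lid_gold but for the colour of its handle, which is that of its foil; in the same row; this one must stay shut.
There are look-alikes about, which are no part of the job. Of the things that look like the pink_square, the smallest one is meant.

How it is judged:
At the end, for the whole second after the job is handed in: Dark square and gold foil in the red box, white round and pink square in the blue box: each flat on a cell's floor (underside < 8 mm up; within 20 mm of the box centre across, 55 mm along), upright within 0.2 rad, at rest (< 20 mm/s); gold bin's lid shut (< 0.08 rad) (x of dark_square in the frame of box_red between -0.02 and 0.02 m and y of dark_square in the frame of box_red between -0.055 and 0.055 m and z of each of dark_square, gold_foil in the frame of box_red below 0.008 m and angle between each of dark_square, gold_foil, white_round, pink_square's own z axis and vertical below 0.2 rad and linear speed of each of dark_square, gold_foil, white_round, pink_square below 0.02 m/s and x of gold_foil in the frame of box_red between -0.02 and 0.02 m and y of gold_foil in the frame of box_red between -0.055 and 0.055 m and x of white_round in the frame of box_blue between -0.02 and 0.02 m and y of white_round in the frame of box_blue between -0.055 and 0.055 m and z of each of white_round, pink_square in the frame of box_blue below 0.008 m and x of pink_square in the frame of box_blue between -0.02 and 0.02 m and y of pink_square in the frame of box_blue between -0.055 and 0.055 m and value of joint lid_gold below 0.08 rad); the robot touches nothing.
It fails at once if a chocolate was dropped into its box (came down on it faster than 0.5 m/s) ((horizontal distance between dark_square and box_red below 0.06 m and z of dark_square in the frame of box_red below 0.03 m and linear speed of dark_square above 0.5 m/s) or (horizontal distance between gold_foil and box_red below 0.06 m and z of gold_foil in the frame of box_red below 0.03 m and linear speed of gold_foil above 0.5 m/s) or (horizontal distance between white_round and box_blue below 0.06 m and z of white_round in the frame of box_blue below 0.03 m and linear speed of white_round above 0.5 m/s) or (horizontal distance between pink_square and box_blue below 0.06 m and z of pink_square in the frame of box_blue below 0.03 m and linear speed of pink_square above 0.5 m/s)).
It fails at once if the lid over the silver-foil chocolate was opened (more than 0.15 rad) (value of joint lid_silver above 0.15 rad).
It fails at once if the lid over the green-foil chocolate was opened (more than 0.15 rad) (value of joint lid_green above 0.15 rad).
It also fails if it takes over 131 s, if anything falls off the work surface, if the arm or the gripper's body presses on something with over 40 N, if the wrist force passes 120 N, or if a joint passes its speed limit or range.

## Working session

There is one attempt and no reset: what is moved stays moved. The work goes in short steps, Python scripts to look and compute and a tool call to move; the robot and the scene stay as the last step left them, time stands still between calls to the robot, and variables do not carry over. Pictures are saved under pics/ and viewed, at most 14 in all, crops included, and the job is handed in when it is done.

Besides the shell and the picture viewer there is one more tool, called after "Call:" by a JSON object that holds its "fn" and its "kwargs". play_rows: Moves the arm, as the interface text tells. Its arguments: {"type":"object","properties":{"increments":{"type":"string"},"newtons":{"type":"number"}},"required":["increments"]}

```bash
ls; mkdir -p pics; python3 - <<'E'
from bench import ctrl,camera
import cv2,numpy as np
s=ctrl.observe();print(s,ctrl.hold_point_z)
for n in("top","side"):
    c=camera(n);cv2.imwrite(f"pics/{n}0.png",c["image"]);np.savez(f"{n}0.npz",**c)
    print(n,c["mtx"],c["distortion"],c["world_to_cam"])
E
```

```text
pics
{'time_s': 0.0, 'qpos': array([ 1.22218073,  0.38384005,  0.04384434,  1.59955148, -0.0179148 ,
        1.16119894, -0.04986495]), 'qvel': array([ 4.73401402e-04,  1.05346917e-03,  1.73667228e-03, -4.01372869e-05,
        1.20180779e-04, -9.05713342e-04, -4.15577898e-04]), 'joint_efforts': array([-3.76603221e-04, -4.33467901e+01,  1.02446437e+00, -2.49514407e+01,
        1.06772681e-02,  1.14787719e-02,  6.22332095e-06]), 'tcp_pos': array([ 0.16108843, -0.62876241,  0.22989448]), 'eef_rot': array([-3.11435625e+00, -3.92782622e-01,  7.13735900e-04]), 'force': array([-0.18731234, -0.25356937, -0.27217773]), 'ft_torque': array([ 0.00126088, -0.02997962,  0.03793387]), 'grasp_force': 0.0, 'gripper_width': 1.0023649519740436} 0.0187
top [[485.40708061   0.         321.86567313]
 [  0.         485.40708061 189.40773667]
 [  0.           0.           1.        ]] [-0.1116344  0.         0.         0.         0.       ] [[-3.02995218e-03 -9.99828316e-01  1.82800077e-02 -4.43511057e-02]
 [-9.88830680e-01  2.71649365e-04 -1.49042987e-01  5.03443565e-01]
 [ 1.49012432e-01 -1.85274256e-02 -9.88661737e-01  1.24362052e+00]
 [ 0.00000000e+00  0.00000000e+00  0.00000000e+00  1.00000000e+00]]
side [[378.63574957   0.         322.67561559]
 [  0.         378.63574957 204.35450426]
 [  0.           0.           1.        ]] [-0.01789074  0.          0.          0.          0.        ] [[ 0.92803091 -0.37182413  0.02248227 -0.4745636 ]
 [-0.21321186 -0.57970442 -0.78643721  0.13357962]
 [ 0.3054494   0.72504455 -0.61726093  0.78170652]
 [ 0.          0.          0.          1.        ]]
```

View pics/top0.png

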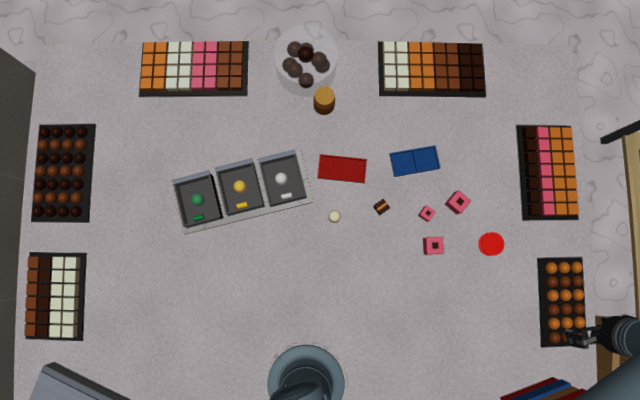

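View pics/side0.png

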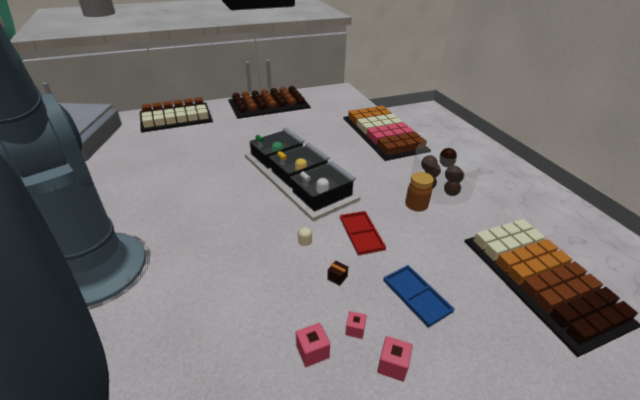

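Top view: white round at (334,216), dark square at (381,207), red box at (342,168), blue box at (415,161). The gold bin is the middle one: foil at (239,186), handle at (241,205). There are three pink candidates: (427,213), (458,201) and (434,245). The one at (427,213) looks smallest, so it fits; I'll measure it and confirm in a crop.

```bash
cat > h.py <<'E'
import cv2,numpy as np
from scipy.spatial.transform import Rotation as R
def pts(c,mask,T=None):
    """world points of masked pixels with depth"""
    v,u=np.nonzero(mask&(c["depth"]>0)); d=c["depth"][v,u]
    n=cv2.undistortPoints(np.stack([u,v],1).astype(float)[:,None],c["mtx"],c["distortion"])[:,0]
    P=np.c_[n*d[:,None],d]
    T=np.linalg.inv(c["world_to_cam"]) if T is None else T
    return P@T[:3,:3].T+T[:3,3]
def ray(c,uv,z,T=None):
    """pixels onto plane at height z"""
    T=np.linalg.inv(c["world_to_cam"]) if T is None else T
    n=cv2.undistortPoints(np.array(uv,float).reshape(-1,1,2),c["mtx"],c["distortion"])[:,0]
    D=np.c_[n,np.ones(len(n))]@T[:3,:3].T; o=T[:3,3]
    return (o+D*((z-o[2])/D[:,2])[:,None])[:,:2]
def rect(xy):
    r=cv2.minAreaRect((xy*1000).astype(np.float32)); return np.round(r[0],1),np.round(r[1],1),round(r[2],1)
def hsv(c): return cv2.cvtColor(c["image"],cv2.COLOR_BGR2HSV)
def near(uv,r):
    m=np.zeros((400,640),np.uint8); cv2.circle(m,uv,r,1,-1); return m>0
E
cat > m.py <<'E'
from h import *
c=dict(np.load("top0.npz")); H=hsv(c); h,s,v=[H[...,i].astype(int) for i in range(3)]
print("cam",np.linalg.inv(c["world_to_cam"])[:3,3])
def rep(name,m,z):
    m=m.astype(np.uint8)
    cs,_=cv2.findContours(m,cv2.RETR_EXTERNAL,cv2.CHAIN_APPROX_NONE); k=max(cs,key=cv2.contourArea)
    P=pts(c,m>0); t=P[abs(P[:,2]-z)<.006]
    print(name,len(P),"z pct",np.round(np.percentile(P[:,2],[5,50,95])*1000),"top pts",len(t),rect(t[:,:2]) if len(t)>3 else "","| contour@z",rect(ray(c,k[:,0],z)),"@0",rect(ray(c,k[:,0],0))[0], "mean@z",np.round(ray(c,k[:,0],z).mean(0)*1000))
for n,uv,r in(("pinkA",(427,213),11),("pinkB",(458,201),15),("pinkC",(434,245),14)):
    m=near(uv,r)&(((s>90)&((h>165)|(h<5)))|(v<70)); rep(n,m,.032)
rep("dark",near((381,207),12)&((v<90)|(s>90)),.032)
rep("darkstripe",near((381,207),12)&(s>120)&(v>110),.032)
rep("white",near((334,216),9)&(s>30)&(v>140),.026)
rep("red",near((342,168),32)&(s>150)&((h<8)|(h>172)),.012)
rep("blue",near((415,161),32)&(s>120)&(h>95)&(h<125),.012)
rep("goldfoil",near((239,186),9)&(s>120)&(h>15)&(h<35),.045)
rep("handle",near((241,205),9)&(s>120)&(h>15)&(h<35),.094)
rep("greenH",near((197,218),9)&(s>100)&(h>45)&(h<85),.094)
P=pts(c,near((284,195),8)&(v>120)&(s<60));print("silvH",len(P),np.round(np.median(P,0)*1000))
# riser/bin row
m=np.zeros((400,640),bool);m[140:240,165:315]=1
P=pts(c,m); b=P[abs(P[:,2]-.06)<.012]; print("bins rim", len(b), rect(b[:,:2]))
b=P[abs(P[:,2]-.015)<.005]; print("riser",len(b),rect(b[:,:2]))
cr=c["image"][120:260,165:485]; cv2.imwrite("pics/crop.png",cv2.resize(cr,(800,350),interpolation=cv2.INTER_CUBIC))
E
python3 m.py
```

```text
cam [ 0.31237114 -0.02143916  1.3053655 ]
pinkA 159 z pct [16. 32. 36.] top pts 141 (array([ 441.5, -326.5]), array([31.9, 32.6]), 54.3) | contour@z (array([ 440.4, -324. ]), array([33.1, 34.9]), 54.6) @0 [ 443.6 -331.6] mean@z [ 440. -324.]
pinkB 344 z pct [23. 44. 49.] top pts 34 (array([ 471.8, -407. ]), array([40.6, 44.4]), 48.3) | contour@z (array([ 470.1, -409.4]), array([48.6, 54.6]), 48.1) @0 [ 474.1 -419.1] mean@z [ 470. -409.]
pinkC 333 z pct [14. 44. 49.] top pts 13 (array([ 365.6, -329.8]), array([29.9, 58.1]), 42.0) | contour@z (array([ 355.9, -338.1]), array([53.5, 42.2]), 89.6) @0 [ 357.  -346.1] mean@z [ 355. -338.]
dark 152 z pct [20. 31. 36.] top pts 137 (array([ 459.3, -203.2]), array([30.1, 32.2]), 33.5) | contour@z (array([ 458.7, -202.3]), array([30.1, 36.5]), 33.4) @0 [ 462.4 -206.8] mean@z [ 459. -203.]
darkstripe 33 z pct [27. 32. 36.] top pts 32 (array([ 459.9, -203.4]), array([ 7.4, 29.2]), 33.3) | contour@z (array([ 459.8, -203.3]), array([ 7.3, 29.1]), 33.3) @0 [ 463.5 -207.8] mean@z [ 460. -203.]
white 89 z pct [ 5. 30. 36.] top pts 50 (array([436.1, -77
[... 515 characters left out ...]
ean@z [ 587. -300.]
goldfoil 119 z pct [60. 64. 68.] top pts 0  | contour@z (array([511.5, 171.5]), array([32.1, 29. ]), 1.2) @0 [518.6 178.4] mean@z [511. 172.]
handle 61 z pct [64. 92. 95.] top pts 52 (array([456. , 157.5]), array([12.5, 26.1]), 14.6) | contour@z (array([455.8, 157.7]), array([13.6, 27.5]), 14.2) @0 [466.9 171.6] mean@z [456. 158.]
greenH 53 z pct [84. 91. 95.] top pts 46 (array([424.1, 268.2]), array([11.3, 25.5]), 15.3) | contour@z (array([424.2, 266.8]), array([12.2, 26.9]), 16.1) @0 [432.8 289.2] mean@z [424. 267.]
silvH 52 [480.  46.  92.]
bins rim 5704 (array([504.6, 171.8]), array([138.4, 329.5]), 14.4)
riser 1387 (array([503.1, 171. ]), array([152. , 359.2]), 14.5)
```

View pics/crop.png

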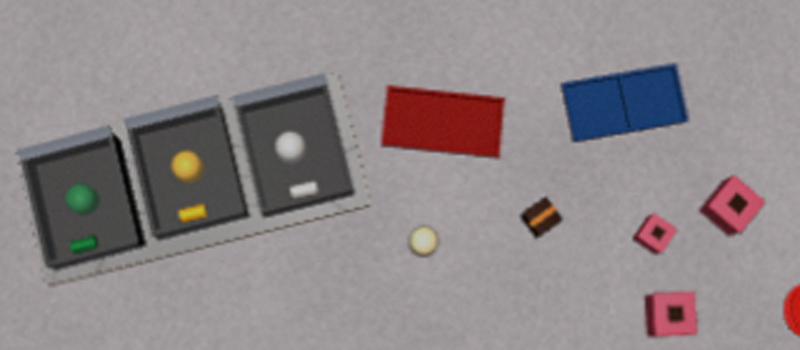

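The crop confirms it: the pink at top-view (427,213) has a 32 mm top at 32 mm height. The other two, at (458,201) and (434,245), are about 45 mm. The bins' yaw is about 14.3°.

```bash
cat > plan.py <<'E'
# plan.py "X Y Z a" ... : world TCP mm, tool-x yaw deg; each from the previous target
import sys,numpy as np
from scipy.spatial.transform import Rotation as R
from bench import ctrl
s=ctrl.observe();p=s["tcp_pos"];r=R.from_rotvec(s["eef_rot"])
print("t",round(s["time_s"],2),"tcp",np.round(p*1000,1),"yaw",np.round(np.degrees(np.arctan2(*r.as_matrix()[[1,0],0])),1),"q",np.round(s["qpos"],2),"w",round(s["gripper_width"],2),"F",np.round(s["force"],1))
for a in sys.argv[1:]:
    x,y,z,w=map(float,a.split()); q=np.array([x,y,z])/1000; t=R.from_euler("z",w,degrees=True)*R.from_euler("x",180,degrees=True)
    print(a,"turn",np.round((r.inv()*t).as_rotvec(degrees=True),2),"shift",np.round(r.inv().apply(q-p),4)); p,r=q,t
E
python3 plan.py "441.5 -326 110 54.5" "441.5 -326 12 54.5" "441.5 -326 110 54.5" "593.6 -332 80 100" "593.6 -332 15.5 100"
```

```text
t 0.1 tcp [ 161.1 -628.8  230. ] yaw 14.4 q [ 1.22  0.38  0.04  1.6  -0.02  1.16 -0.05] w 1.0 F [ 0.1  0.  -0.2]
441.5 -326 110 54.5 turn [-1.400e-01 -4.000e-02 -4.013e+01] shift [ 0.3468 -0.2234  0.1205]
441.5 -326 12 54.5 turn [0. 0. 0.] shift [ 0.    -0.     0.098]
441.5 -326 110 54.5 turn [0. 0. 0.] shift [ 0.     0.    -0.098]
593.6 -332 80 100 turn [  0.    0.  -45.5] shift [0.0834 0.1273 0.03  ]
593.6 -332 15.5 100 turn [0. 0. 0.] shift [ 0.     -0.      0.0645]
```

Call:
{"fn": "play_rows", "kwargs": {"increments": "0 0 -20 0.17 -0.11 0.03 0.4; 0 0 -40 0.3468 -0.2234 0.1 0.4; 0 0 -40 0.3468 -0.2234 0.1205 0.4; 0 0 -40 0.3468 -0.2234 0.1205 0.4; 0 0 -40 0.3468 -0.2234 0.1205 0.4; 0 0 -40 0.3468 -0.2234 0.1205 0.4; 0 0 -40 0.3468 -0.2234 0.1205 0.4; 0 0 -40 0.3468 -0.2234 0.1205 0.4", "newtons": 30}}

```text
time_s: 1.1
tcp_pos: [0.4448, -0.3201, 0.1089]
eef_rot: [-2.782, -1.448, -0.003]
force: [0.1, -0.7, 0.4]
gripper_width: 0.698
grasp_force: 0.0
```

Call:
{"fn": "play_rows", "kwargs": {"increments": "0 0 0 0 0 0 0.4; 0 0 0 0 0 0 0.4; 0 0 0 0 0 0 0.4; 0 0 0 0 0 0 0.4; 0 0 0 0 0 0 0.4; 0 0 0 0 0 0 0.4; 0 0 0 0 0 0 0.4; 0 0 0 0 0 0 0.4"}}

```text
time_s: 2.1
tcp_pos: [0.4419, -0.3271, 0.1108]
eef_rot: [-2.794, -1.436, -0.0]
force: [-0.1, -0.3, 0.8]
gripper_width: 0.698
grasp_force: 0.0
```

```bash
python3 plan.py "441.5 -326 12 54.5"; python3 - <<'E'
from bench import camera
import cv2
c=camera("wrist");cv2.imwrite("pics/w1.png",c["image"]);print(c["mtx"],c["mount"])
E
```

```text
t 2.1 tcp [ 441.9 -327.1  110.8] yaw 54.4 q [ 0.78  0.35 -0.26  1.93  0.12  0.87 -0.15] w 0.7 F [-0.1 -0.3  0.8]
441.5 -326 12 54.5 turn [-0.   -0.   -0.12] shift [ 0.0007 -0.0009  0.0988]
[[299.12890798   0.         323.54430497]
 [  0.         299.12890798 196.99410896]
 [  0.           0.           1.        ]] [[ 3.48506462e-04 -9.49363358e-01 -3.14180033e-01  8.14100064e-02]
 [ 9.99999792e-01  5.01086535e-04 -4.04885073e-04  4.58148202e-04]
 [ 5.41814437e-04 -3.14179827e-01  9.49363335e-01 -1.42547637e-01]
 [ 0.00000000e+00  0.00000000e+00  0.00000000e+00  1.00000000e+00]]
```

View pics/w1.png

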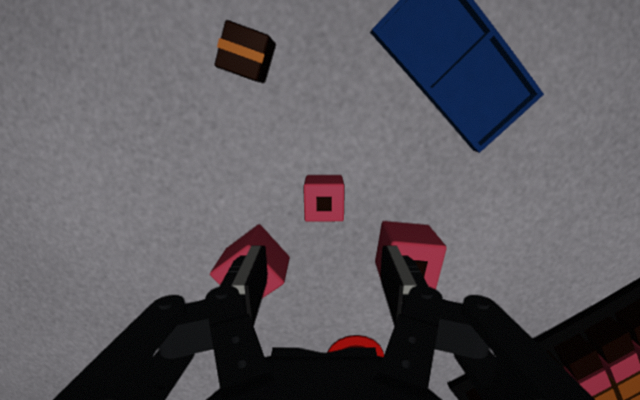

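The wrist view shows the small pink at (324,200), centred between the fingers at about x 250 and 398. The bigger pinks sit off to the sides, behind the finger paths.

Call:
{"fn": "play_rows", "kwargs": {"increments": "0 0 0 0.0007 -0.0009 0.035 0.4; 0 0 0 0.0007 -0.0009 0.07 0.4; 0 0 0 0.0007 -0.0009 0.09 0.4; 0 0 0 0.0007 -0.0009 0.0985 0.4; 0 0 0 0.0007 -0.0009 0.0985 0.4; 0 0 0 0.0007 -0.0009 0.0985 -0.5; 0 0 0 0.0007 -0.0009 0.0985 -0.5; 0 0 0 0.0007 -0.0009 0.0985 -0.5", "newtons": 30}}

```text
time_s: 3.15
tcp_pos: [0.4427, -0.3269, 0.0136]
eef_rot: [2.792, 1.434, 0.002]
force: [-0.4, -0.0, 5.0]
gripper_width: 0.368
grasp_force: 31.2
```

Call:
{"fn": "play_rows", "kwargs": {"increments": "0 0 0 0 0 0 -0.5; 0 0 0 0 0 0 -0.5; 0 0 0 0 0 0 -0.5; 0 0 0 0 0 0 -0.5; 0 0 0 0 0 -0.02 -0.5; 0 0 0 0 0 -0.05 -0.5; 0 0 0 0 0 -0.08 -0.5; 0 0 0 0 0 -0.08 -0.5"}}

```text
time_s: 4.15
tcp_pos: [0.4436, -0.3274, 0.0958]
eef_rot: [2.789, 1.433, 0.005]
force: [-0.4, -0.3, -1.1]
gripper_width: 0.367
grasp_force: 30.6
```

```bash
python3 plan.py "593.6 -332 80 100" "593.6 -332 16 100"
```

```text
t 4.15 tcp [ 443.6 -327.4   95.8] yaw 54.4 q [ 0.78  0.37 -0.26  1.94  0.13  0.84 -0.17] w 0.37 F [-0.4 -0.3 -1.1]
593.6 -332 80 100 turn [  0.36   0.15 -45.63] shift [0.0837 0.1245 0.0166]
593.6 -332 16 100 turn [0. 0. 0.] shift [ 0.    -0.     0.064]
```

Call:
{"fn": "play_rows", "kwargs": {"increments": "0 0 -10 0.02 0.03 0 -0.5; 0 0 -20 0.04 0.06 0.004 -0.5; 0.2 0 -30 0.06 0.09 0.008 -0.5; 0.4 0.1 -40 0.08 0.12 0.0166 -0.5; 0.4 0.1 -45.6 0.0837 0.1245 0.0166 -0.5; 0.4 0.1 -45.6 0.0837 0.1245 0.0166 -0.5; 0.4 0.1 -45.6 0.0837 0.1245 0.0166 -0.5; 0.4 0.1 -45.6 0.0837 0.1245 0.0166 -0.5"}}

```text
time_s: 5.15
tcp_pos: [0.5905, -0.331, 0.0756]
eef_rot: [-2.017, -2.399, 0.004]
force: [-0.5, 0.3, 0.1]
gripper_width: 0.365
grasp_force: 30.6
```

Call:
{"fn": "play_rows", "kwargs": {"increments": "0 0 0 0 0 0.01 -0.5; 0 0 0 0 0 0.02 -0.5; 0 0 0 0 0 0.03 -0.5; 0 0 0 0 0 0.04 -0.5; 0 0 0 0 0 0.048 -0.5; 0 0 0 0 0 0.054 -0.5; 0 0 0 0 0 0.054 -0.5; 0 0 0 0 0 0.054 -0.5"}}

```text
time_s: 6.15
tcp_pos: [0.5915, -0.3305, 0.022]
eef_rot: [-2.016, -2.401, 0.002]
force: [-0.3, 0.5, -0.2]
gripper_width: 0.366
grasp_force: 30.6
```

```bash
python3 plan.py "593.6 -332 17 100"
```

```text
t 6.15 tcp [ 591.5 -330.5   22. ] yaw 100.0 q [ 0.73  0.7  -0.38  1.63  0.32  0.88  0.4 ] w 0.37 F [-0.3  0.5 -0.2]
593.6 -332 17 100 turn [-0.28 -0.22 -0.03] shift [-0.0018  0.0019  0.005 ]
```

Call:
{"fn": "play_rows", "kwargs": {"increments": "0 0 0 -0.001 0.002 0.003 -0.5; 0 0 0 -0.001 0.002 0.0052 -0.5; 0 0 0 -0.001 0.002 0.0052 -0.5; 0 0 0 -0.001 0.002 0.0052 -0.15; 0 0 0 -0.001 0.002 0.0052 0.1; 0 0 0 -0.001 0.002 0.0052 0.1; 0 0 0 -0.001 0.002 0.0052 0.1; 0 0 0 -0.001 0.002 0.0052 0.1"}}

```text
time_s: 7.15
tcp_pos: [0.5932, -0.331, 0.0164]
eef_rot: [-2.016, -2.401, 0.002]
force: [0.3, -0.2, 0.7]
gripper_width: 0.547
grasp_force: 0.0
```

Call:
{"fn": "play_rows", "kwargs": {"increments": "0 0 0 0 0 -0.03 0.1; 0 0 0 0 0 -0.07 0.1; 0 0 0 0 0 -0.1 0.4; 0 0 0 0 0 -0.1 0.4; 0 0 0 0 0 -0.1 0.4; 0 0 0 0 0 -0.1 0.4; 0 0 0 0 0 -0.1 0.4; 0 0 0 0 0 -0.1 0.4"}}

```text
time_s: 8.15
tcp_pos: [0.5935, -0.3311, 0.1156]
eef_rot: [-2.015, -2.4, 0.003]
force: [0.1, -0.1, -0.1]
gripper_width: 0.702
grasp_force: 0.0
```

```bash
python3 plan.py "459.5 -203.3 110 33.4" "459.5 -203.3 12 33.4"; python3 - <<'E'
from bench import camera
import numpy as np
from h import *
c=camera("top");H=hsv(c);h,s,v=[H[...,i].astype(int) for i in range(3)]
m=near((426,160),14)&(s>70)&(h>160)
P=pts(c,m);print(len(P),np.round(np.percentile(P[:,2],[5,50,95])*1000));t=P[P[:,2]>.026];print(rect(t[:,:2]))
cv2.imwrite("pics/t1.png",c["image"])
E
```

```text
t 8.15 tcp [ 593.5 -331.1  115.6] yaw 100.0 q [ 0.75  0.59 -0.42  1.58  0.27  1.03  0.44] w 0.7 F [ 0.1 -0.1 -0.1]
459.5 -203.3 110 33.4 turn [-5.000e-01 -4.000e-02  6.658e+01] shift [ 0.149  -0.1098  0.0071]
459.5 -203.3 12 33.4 turn [0. 0. 0.] shift [ 0.    -0.     0.098]
164 [14. 34. 39.]
(array([ 591.3, -330.8]), array([33.1, 31.8]), 12.0)
```

Pink is in its blue cell: its top is at 34 mm, level, at (591,-331). Next the dark square.

Call:
{"fn": "play_rows", "kwargs": {"increments": "0 0 10 0.03 -0.02 0 0.4; -0.2 0 20 0.06 -0.04 0 0.4; -0.4 0 30 0.09 -0.06 0 0.4; -0.5 0 40 0.12 -0.09 0 0.4; -0.5 0 50 0.149 -0.11 0.005 0.4; -0.5 0 60 0.149 -0.11 0.005 0.4; -0.5 0 66.6 0.149 -0.11 0.005 0.4; -0.5 0 66.6 0.149 -0.11 0.005 0.4"}}

```text
time_s: 9.2
tcp_pos: [0.4599, -0.2035, 0.113]
eef_rot: [3.008, 0.904, 0.003]
force: [0.1, -0.1, 0.1]
gripper_width: 0.701
grasp_force: 0.0
```

Call:
{"fn": "play_rows", "kwargs": {"increments": "0 0 0 0 0 0.03 0.4; 0 0 0 0 0 0.05 0.4; 0 0 0 0 0 0.05 0.4; 0 0 0 0 0 0.05 0.4; 0 0 0 0 0 0.05 0.4; 0 0 0 0 0 0.05 0.4; 0 0 0 0 0 0.05 0.4; 0 0 0 0 0 0.05 0.4"}}

```text
time_s: 10.2
tcp_pos: [0.4598, -0.2036, 0.0629]
eef_rot: [3.009, 0.902, 0.002]
force: [0.0, -0.3, 0.1]
gripper_width: 0.7
grasp_force: 0.0
```

```bash
python3 plan.py "459.5 -203.3 13.5 33.4"
```

```text
t 10.2 tcp [ 459.8 -203.6   62.9] yaw 33.4 q [ 0.57  0.35 -0.26  2.06  0.13  0.74 -0.77] w 0.7 F [ 0.  -0.3  0.1]
459.5 -203.3 13.5 33.4 turn [ 0.06 -0.07 -0.02] shift [-0.0001 -0.0005  0.0494]
```

Call:
{"fn": "play_rows", "kwargs": {"increments": "0 0 0 0 0 0.03 0.4; 0 0 0 0 0 0.045 0.4; 0 0 0 0 0 0.0495 0.4; 0 0 0 0 0 0.0495 0.4; 0 0 0 0 0 0.0495 -0.5; 0 0 0 0 0 0.0495 -0.5; 0 0 0 0 0 0.0495 -0.5; 0 0 0 0 0 0.0495 -0.5"}}

```text
time_s: 11.2
tcp_pos: [0.4608, -0.204, 0.0141]
eef_rot: [3.008, 0.901, 0.004]
force: [-0.8, -1.1, 5.5]
gripper_width: 0.363
grasp_force: 31.3
```

Call:
{"fn": "play_rows", "kwargs": {"increments": "0 0 0 0 0 0 -0.5; 0 0 0 0 0 0 -0.5; 0 0 0 0 0 -0.02 -0.5; 0 0 0 0 0 -0.04 -0.5; 0 0 0 0 0 -0.06 -0.5; 0 0 0 0 0 -0.06 -0.5; 0 0 0 0 0 -0.06 -0.5; 0 0 0 0 0 -0.06 -0.5"}}

```text
time_s: 12.2
tcp_pos: [0.4586, -0.2032, 0.072]
eef_rot: [-3.008, -0.902, 0.001]
force: [-0.7, 0.0, -1.2]
gripper_width: 0.369
grasp_force: 30.6
```

```bash
python3 plan.py "564.5 -132.3 75 84.9" "564.5 -132.3 17 84.9"
```

```text
t 12.2 tcp [ 458.6 -203.2   72. ] yaw 33.4 q [ 0.57  0.34 -0.27  2.06  0.13  0.76 -0.76] w 0.37 F [-0.7  0.  -1.2]
564.5 -132.3 75 84.9 turn [-8.000e-02 -2.000e-02 -5.153e+01] shift [ 0.1274 -0.001  -0.003 ]
564.5 -132.3 17 84.9 turn [0. 0. 0.] shift [ 0.    -0.     0.058]
```

Call:
{"fn": "play_rows", "kwargs": {"increments": "0 0 -10 0.025 0 -0.003 -0.5; 0 0 -20 0.05 0 -0.003 -0.5; 0 0 -30 0.075 0 -0.003 -0.5; 0 0 -40 0.1 0 -0.003 -0.5; 0 0 -50 0.127 -0.001 -0.003 -0.5; 0 0 -51.5 0.127 -0.001 -0.003 -0.5; 0 0 -51.5 0.127 -0.001 -0.003 -0.5; 0 0 -51.5 0.127 -0.001 -0.003 -0.5"}}

```text
time_s: 13.2
tcp_pos: [0.5638, -0.1343, 0.0757]
eef_rot: [2.322, 2.116, -0.002]
force: [-0.1, -0.2, -0.2]
gripper_width: 0.364
grasp_force: 30.6
```

Call:
{"fn": "play_rows", "kwargs": {"increments": "0 0 0 0 0 0.01 -0.5; 0 0 0 0 0 0.02 -0.5; 0 0 0 0 0 0.03 -0.5; 0 0 0 0 0 0.04 -0.5; 0 0 0 0 0 0.048 -0.5; 0 0 0 0 0 0.05 -0.5; 0 0 0 0 0 0.05 -0.5; 0 0 0 0 0 0.05 -0.5"}}

```text
time_s: 14.2
tcp_pos: [0.5658, -0.133, 0.0268]
eef_rot: [2.317, 2.119, 0.002]
force: [-0.0, 0.3, 0.1]
gripper_width: 0.366
grasp_force: 30.6
```

```bash
python3 plan.py "564.5 -132.3 17 84.9"
```

```text
t 14.2 tcp [ 565.8 -133.    26.8] yaw 84.9 q [ 0.51  0.56 -0.42  1.88  0.32  0.77 -0.18] w 0.37 F [-0.   0.3  0.1]
564.5 -132.3 17 84.9 turn [ 0.13  0.   -0.03] shift [ 0.0006 -0.0013  0.0098]
```

Call:
{"fn": "play_rows", "kwargs": {"increments": "0 0 0 0 -0.001 0.004 -0.5; 0 0 0 0 -0.001 0.008 -0.5; 0 0 0 0 -0.001 0.01 -0.5; 0 0 0 0 -0.001 0.01 -0.5; 0 0 0 0 -0.001 0.01 -0.15; 0 0 0 0 -0.001 0.01 0.1; 0 0 0 0 -0.001 0.01 0.1; 0 0 0 0 -0.001 0.01 0.1"}}

```text
time_s: 15.2
tcp_pos: [0.5643, -0.1328, 0.0162]
eef_rot: [2.318, 2.119, 0.001]
force: [0.5, 0.1, 0.2]
gripper_width: 0.554
grasp_force: 0.0
```

Call:
{"fn": "play_rows", "kwargs": {"increments": "0 0 0 0 0 -0.03 0.1; 0 0 0 0 0 -0.07 0.1; 0 0 0 0 0 -0.1 0.4; 0 0 0 0 0 -0.1 0.4; 0 0 0 0 0 -0.1 0.4; 0 0 0 0 0 -0.1 0.4; 0 0 0 0 0 -0.1 0.4; 0 0 0 0 0 -0.1 0.4"}}

```text
time_s: 16.2
tcp_pos: [0.5638, -0.1327, 0.1156]
eef_rot: [-2.318, -2.12, -0.001]
force: [-0.2, -0.2, -0.6]
gripper_width: 0.701
grasp_force: 0.0
```

```bash
python3 plan.py "436.5 -78 110 84.9" "436.5 -78 13 84.9"; python3 - <<'E'
from bench import camera
import numpy as np
from h import *
c=camera("top");H=hsv(c);h,s,v=[H[...,i].astype(int) for i in range(3)]
uv=cv2.projectPoints(np.array([[.5645,-.1323,.03]]),cv2.Rodrigues(c["world_to_cam"][:3,:3])[0],c["world_to_cam"][:3,3],c["mtx"],c["distortion"])[0].ravel().astype(int)
m=near(tuple(int(x) for x in uv),14)&~((s>150)&((h<6)|(h>172))&(v>90))
P=pts(c,m);t=P[(P[:,2]>.024)&(P[:,2]<.05)];print(uv,len(t),rect(t[:,:2]),np.median(t[:,2]))
E
```

```text
t 16.2 tcp [ 563.8 -132.7  115.6] yaw 84.9 q [ 0.55  0.43 -0.48  1.85  0.24  0.92 -0.12] w 0.7 F [-0.2 -0.2 -0.6]
436.5 -78 110 84.9 turn [ 0.01 -0.02 -0.02] shift [ 0.0431 -0.1317  0.0056]
436.5 -78 13 84.9 turn [0. 0. 0.] shift [ 0.    -0.     0.097]
[354 167] 55 (array([ 562.3, -122.8]), array([13.1, 32.5]), 82.1) 0.03417681202900691
```

Call:
{"fn": "play_rows", "kwargs": {"increments": "0 0 0 0.015 -0.05 0.003 0.4; 0 0 0 0.03 -0.09 0.005 0.4; 0 0 0 0.043 -0.1317 0.005 0.4; 0 0 0 0.043 -0.1317 0.005 0.4; 0 0 0 0.043 -0.1317 0.03 0.4; 0 0 0 0.043 -0.1317 0.05 0.4; 0 0 0 0.043 -0.1317 0.05 0.4; 0 0 0 0.043 -0.1317 0.05 0.4"}}

```text
time_s: 17.25
tcp_pos: [0.4382, -0.0784, 0.0668]
eef_rot: [2.317, 2.118, 0.003]
force: [0.0, -0.8, 0.9]
gripper_width: 0.704
grasp_force: 0.0
```

```bash
python3 plan.py "436.5 -78 13.5 84.9"; python3 - <<'E'
from bench import camera,ctrl
import numpy as np
from h import *
s=ctrl.observe();T=np.eye(4);T[:3,:3]=R.from_rotvec(s["eef_rot"]).as_matrix();T[:3,3]=s["tcp_pos"]
c=camera("wrist");T=T@c["mount"]; t=camera("top"); cv2.imwrite("pics/w2.png",np.hstack([c["image"][:,100:500],t["image"][100:300,250:450].repeat(2,0).repeat(2,1)]))
P=pts(c,np.ones((400,640),bool),T); P=P[(abs(P[:,0]-.4365)<.03)&(abs(P[:,1]+.078)<.03)&(P[:,2]>.012)&(P[:,2]<.045)]
print(len(P),rect(P[:,:2]),P[:,2].max(), np.round(np.median(P[P[:,2]>.031],0),4))
E
```

```text
t 17.25 tcp [438.2 -78.4  66.8] yaw 84.9 q [ 0.57  0.28 -0.52  2.18  0.21  0.72 -0.19] w 0.7 F [ 0.  -0.8  0.9]
436.5 -78 13.5 84.9 turn [ 0.17 -0.01 -0.04] shift [ 0.0002 -0.0019  0.0533]
1893 (array([437.4, -75.1]), array([31.2, 31.3]), 82.9) 0.03550021542585449 [ 0.4372 -0.0745  0.0328]
```

View pics/w2.png

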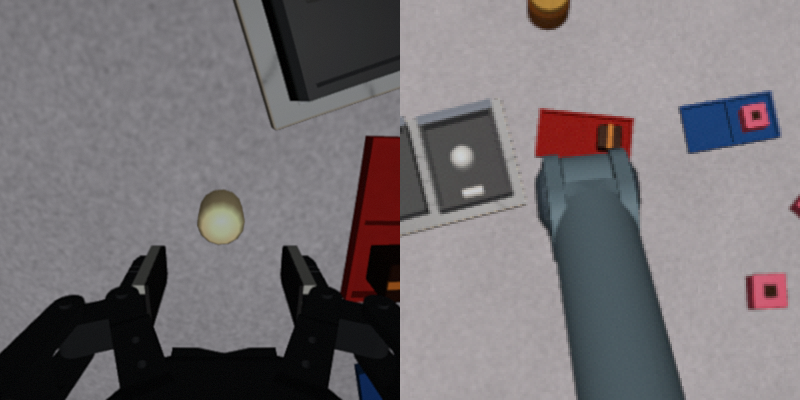

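Pink is in the blue right-hand cell and dark in the red right-hand cell, both upright. The white chocolate is centred between the fingers at about (222,217).

Call:
{"fn": "play_rows", "kwargs": {"increments": "0 0 0 0.002 -0.001 0.03 0.4; 0 0 0 0.002 -0.001 0.045 0.4; 0 0 0 0.002 -0.001 0.053 0.4; 0 0 0 0.002 -0.001 0.053 0.4; 0 0 0 0.002 -0.001 0.053 -0.5; 0 0 0 0.002 -0.001 0.053 -0.5; 0 0 0 0.002 -0.001 0.053 -0.5; 0 0 0 0.002 -0.001 0.053 -0.5"}}

```text
time_s: 18.35
tcp_pos: [0.437, -0.0763, 0.014]
eef_rot: [2.317, 2.118, 0.002]
force: [-1.3, -0.5, 5.4]
gripper_width: 0.357
grasp_force: 29.9
```

Call:
{"fn": "play_rows", "kwargs": {"increments": "0 0 0 0 0 0 -0.5; 0 0 0 0 0 0 -0.5; 0 0 0 0 0 -0.02 -0.5; 0 0 0 0 0 -0.05 -0.5; 0 0 0 0 0 -0.08 -0.5; 0 0 0 0 0 -0.08 -0.5; 0 0 0 0 0 -0.08 -0.5; 0 0 0 0 0 -0.08 -0.5"}}

```text
time_s: 19.35
tcp_pos: [0.4349, -0.076, 0.092]
eef_rot: [-2.318, -2.119, 0.001]
force: [-0.1, 0.5, 0.3]
gripper_width: 0.353
grasp_force: 30.0
```

```bash
python3 plan.py "582.4 -268 75 100" "582.4 -268 17 100"
```

```text
t 19.35 tcp [434.9 -76.   92. ] yaw 84.9 q [ 0.59  0.23 -0.55  2.17  0.17  0.78 -0.16] w 0.35 F [-0.1  0.5  0.3]
582.4 -268 75 100 turn [ -0.07  -0.03 -15.12] shift [-0.1781  0.1641  0.0167]
582.4 -268 17 100 turn [0. 0. 0.] shift [ 0.    -0.     0.058]
```

Call:
{"fn": "play_rows", "kwargs": {"increments": "0 0 -3 -0.035 0.032 0 -0.5; 0 0 -6 -0.07 0.065 0 -0.5; 0 0 -9 -0.105 0.1 0 -0.5; 0 0 -12 -0.14 0.13 0 -0.5; 0 0 -15 -0.178 0.164 0 -0.5; 0 0 -15 -0.178 0.164 0.0167 -0.5; 0 0 -15 -0.178 0.164 0.0167 -0.5; 0 0 -15 -0.178 0.164 0.0167 -0.5"}}

```text
time_s: 20.35
tcp_pos: [0.5826, -0.266, 0.0757]
eef_rot: [-2.018, -2.405, -0.001]
force: [-0.0, 0.6, -0.1]
gripper_width: 0.353
grasp_force: 30.0
```

Call:
{"fn": "play_rows", "kwargs": {"increments": "0 0 0 0 0 0.01 -0.5; 0 0 0 0 0 0.02 -0.5; 0 0 0 0 0 0.03 -0.5; 0 0 0 0 0 0.04 -0.5; 0 0 0 0 0 0.048 -0.5; 0 0 0 0 0 0.05 -0.5; 0 0 0 0 0 0.05 -0.5; 0 0 0 0 0 0.05 -0.5"}}

```text
time_s: 21.35
tcp_pos: [0.5841, -0.2682, 0.0272]
eef_rot: [2.021, 2.403, 0.002]
force: [-0.7, 0.3, -0.6]
gripper_width: 0.359
grasp_force: 30.0
```

```bash
python3 plan.py "582.4 -268 17 100"
```

```text
t 21.35 tcp [ 584.1 -268.2   27.2] yaw 99.9 q [ 0.7   0.65 -0.43  1.72  0.35  0.84  0.28] w 0.36 F [-0.7  0.3 -0.6]
582.4 -268 17 100 turn [ 0.12  0.05 -0.13] shift [ 0.0005 -0.0016  0.0102]
```

Then release, retreat, and move toward the gold lid's handle.

Call:
{"fn": "play_rows", "kwargs": {"increments": "0 0 0 0 -0.0015 0.004 -0.5; 0 0 0 0 -0.0015 0.008 -0.5; 0 0 0 0 -0.0015 0.0102 -0.5; 0 0 0 0 -0.0015 0.0102 -0.5; 0 0 0 0 -0.0015 0.0102 -0.15; 0 0 0 0 -0.0015 0.0102 0.1; 0 0 0 0 -0.0015 0.0102 0.1; 0 0 0 0 -0.0015 0.0102 0.1"}}

```text
time_s: 22.35
tcp_pos: [0.5822, -0.2683, 0.0163]
eef_rot: [2.021, 2.404, 0.001]
force: [-0.1, -0.2, 0.4]
gripper_width: 0.553
grasp_force: 0.0
```

Call:
{"fn": "play_rows", "kwargs": {"increments": "0 0 0 0 0 -0.03 0.1; 0 0 0 0 0 -0.08 0.1; 0 0 0 0 0 -0.13 0.1; 0 0 0 0 0 -0.18 0.1; 0 0 0 0 0 -0.18 0.1; 0 0 0 0 0 -0.18 0.1; 0 0 0 0 0 -0.18 0.1; 0 0 0 0 0 -0.18 0.1"}}

```text
time_s: 23.35
tcp_pos: [0.5808, -0.268, 0.1945]
eef_rot: [-2.021, -2.403, -0.0]
force: [-0.5, -0.1, 0.1]
gripper_width: 0.548
grasp_force: 0.0
```

```bash
python3 plan.py "456 157.6 190 14.3" "456 157.6 75 14.3"; python3 - <<'E'
from bench import camera
import numpy as np
from h import *
c=camera("top");H=hsv(c)
P=pts(c,near((405,162),14)); t=P[P[:,2]>.02];print(len(t),rect(t[:,:2]),np.round(np.percentile(t[:,2],[5,50,95]),3))
E
```

```text
t 23.35 tcp [ 580.8 -268.   194.5] yaw 99.9 q [ 0.76  0.45 -0.5   1.64  0.23  1.12  0.37] w 0.55 F [-0.5 -0.1  0.1]
456 157.6 190 14.3 turn [-1.400e-01 -2.000e-02  8.558e+01] shift [ 0.4407 -0.05    0.0054]
456 157.6 75 14.3 turn [0. 0. 0.] shift [ 0.    -0.     0.115]
123 (array([ 573. , -270.9]), array([45. , 29.9]), 17.9) [0.024 0.035 0.202]
```

Call:
{"fn": "play_rows", "kwargs": {"increments": "0 0 10.6 0.055 -0.006 0 0.1; 0 0 21 0.11 -0.012 0 0.1; 0 0 32 0.165 -0.018 0 0.1; 0 0 43 0.22 -0.025 0 0.1; 0 0 53 0.275 -0.03 0 0.1; 0 0 64 0.33 -0.036 0 0.1; 0 0 75 0.385 -0.043 0 0.1; 0 0 85.6 0.44 -0.05 0.005 0.1"}}

```text
time_s: 24.4
tcp_pos: [0.4598, 0.1501, 0.1921]
eef_rot: [3.105, 0.479, 0.003]
force: [0.7, 0.1, -0.8]
gripper_width: 0.55
grasp_force: 0.0
```

Call:
{"fn": "play_rows", "kwargs": {"increments": "0 0 0 0 0 0 0.1; 0 0 0 0 0 0 0.1; 0 0 0 0 0 0.02 0.1; 0 0 0 0 0 0.04 0.1; 0 0 0 0 0 0.04 0.1; 0 0 0 0 0 0.04 0.1; 0 0 0 0 0 0.04 0.1; 0 0 0 0 0 0.04 0.1"}}

```text
time_s: 25.4
tcp_pos: [0.461, 0.1484, 0.1527]
eef_rot: [3.103, 0.487, 0.004]
force: [-0.1, -0.4, 0.5]
gripper_width: 0.551
grasp_force: 0.0
```

```bash
python3 plan.py "456 157.6 75 14.3"; python3 - <<'E'
from bench import camera,ctrl
import numpy as np
from h import *
s=ctrl.observe();T=np.eye(4);T[:3,:3]=R.from_rotvec(s["eef_rot"]).as_matrix();T[:3,3]=s["tcp_pos"]
c=camera("wrist");T=T@c["mount"]; t=camera("top"); cv2.imwrite("pics/w3.png",np.hstack([c["image"][:,100:500],t["image"][100:300,250:450].repeat(2,0).repeat(2,1)]))
np.savez("w3.npz",T=T,**c)
H=hsv(c);m=(H[...,0]>15)&(H[...,0]<35)&(H[...,1]>120)
P=pts(c,m,T); k=P[(P[:,2]>.078)&(P[:,2]<.11)]; print("handle",len(k),rect(k[:,:2]),np.round(np.percentile(k[:,2],[5,50,95]),4))
E
```

```text
t 25.4 tcp [461.  148.4 152.7] yaw 17.8 q [ 0.15  0.21 -0.59  2.04  0.15  0.93 -1.78] w 0.55 F [-0.1 -0.4  0.5]
456 157.6 75 14.3 turn [ 0.04 -0.15  3.54] shift [-0.0021 -0.0104  0.0777]
handle 651 (array([459.8, 160.6]), array([13.4, 25.6]), 13.8) [0.0879 0.0926 0.0942]
```

View pics/w3.png

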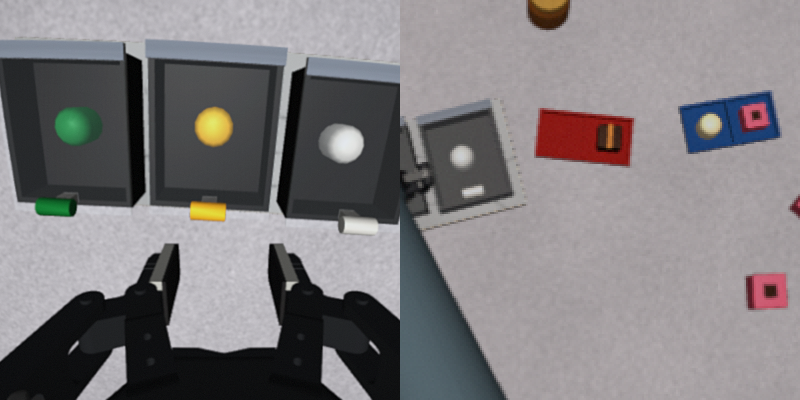

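White and pink are in blue and dark is in red, all upright. In the wrist view the gold handle is at (208,211), roughly central between the fingers. Now I'll pinch the handle.

Call:
{"fn": "play_rows", "kwargs": {"increments": "0 0 3.5 -0.001 -0.011 0.01 0.1; 0 0 3.5 -0.001 -0.011 0.03 0.1; 0 0 3.5 -0.001 -0.011 0.05 0.1; 0 0 3.5 -0.001 -0.011 0.065 0.1; 0 0 3.5 -0.001 -0.011 0.077 0.1; 0 0 3.5 -0.001 -0.011 0.077 0.1; 0 0 3.5 -0.001 -0.011 0.077 -0.6; 0 0 3.5 -0.001 -0.011 0.077 -0.6", "newtons": 30}}

```text
time_s: 26.5
tcp_pos: [0.4565, 0.1594, 0.0758]
eef_rot: [-3.116, -0.393, -0.004]
force: [-0.9, 1.9, 0.9]
gripper_width: 0.293
grasp_force: 30.7
```

Call:
{"fn": "play_rows", "kwargs": {"increments": "0 0 0 0 0 0 -0.6; 0 0 0 0 0 0 -0.6; 0 0 0 0 0 0 -0.6; 0 0 0 0 0 0 -0.6; 0 0 0 0 0 0 -0.6; 0 0 0 0 0 0 -0.6; 0 0 0 0 0 0 -0.6; 0 0 0 0 0 0 -0.6"}}

```text
time_s: 27.5
tcp_pos: [0.4565, 0.1593, 0.0756]
eef_rot: [-3.116, -0.393, -0.004]
force: [-1.4, 2.4, 5.6]
gripper_width: 0.292
grasp_force: 31.2
```

```bash
python3 plan.py "457 158.6 75 14.3"; python3 - <<'E'
import numpy as np
r=np.hypot(112,27);f0=np.arctan2(27,112)
for t in [0,4,9,14,19,24,30,36,42,48,54,60,66,72,78,84,90,94,98,100]:
    f=f0+np.radians(t);print(t,round(r*(np.cos(f0)-np.cos(f)),1),round(-r*(np.sin(f)-np.sin(f0)),1))
E
```

```text
t 27.5 tcp [456.5 159.3  75.6] yaw 14.4 q [ 0.07  0.34 -0.55  2.09  0.25  0.77 -1.95] w 0.29 F [-1.4  2.4  5.6]
457 158.6 75 14.3 turn [-0.01 -0.14  0.07] shift [0.0003 0.0008 0.0006]
0 0.0 -0.0
4 2.2 -7.7
9 5.6 -17.2
14 9.9 -26.3
19 14.9 -35.0
24 20.7 -43.2
30 28.5 -52.4
36 37.3 -60.7
42 46.8 -68.0
48 57.1 -74.3
54 68.0 -79.5
60 79.4 -83.5
66 91.1 -86.3
72 103.1 -87.9
78 115.1 -88.2
84 127.1 -87.2
90 139.0 -85.0
94 146.7 -82.8
98 154.3 -80.2
100 158.0 -78.6
```

Call:
{"fn": "play_rows", "kwargs": {"increments": "0 0 0 0.0022 0 -0.0077 -0.6; 0 0 0 0.0056 0 -0.0172 -0.6; 0 0 0 0.0099 0 -0.0263 -0.6; 0 0 0 0.0149 0 -0.035 -0.6; 0 0 0 0.0207 0 -0.0432 -0.6; 0 0 0 0.0285 0 -0.0524 -0.6; 0 0 0 0.0373 0 -0.0607 -0.6; 0 0 0 0.0468 0 -0.068 -0.6"}}

```text
time_s: 28.5
tcp_pos: [0.4996, 0.1704, 0.1427]
eef_rot: [3.117, 0.393, -0.005]
force: [-1.4, 3.5, -4.0]
gripper_width: 0.291
grasp_force: 29.7
```

```bash
python3 plan.py; python3 - <<'E'
from bench import camera
import cv2
cv2.imwrite("pics/s1.png",camera("side")["image"][60:260,180:400].repeat(2,0).repeat(2,1))
E
```

```text
t 28.5 tcp [499.6 170.4 142.7] yaw 14.4 q [ 0.09  0.31 -0.57  1.94  0.2   0.94 -1.9 ] w 0.29 F [-1.4  3.5 -4. ]
```

View pics/s1.png

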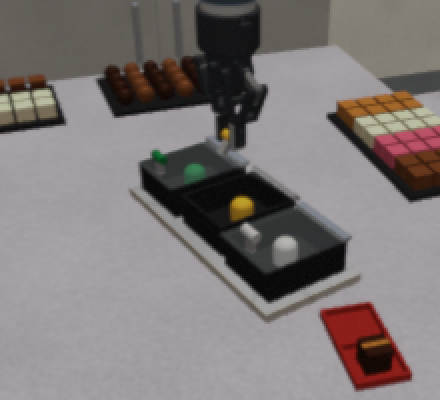

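The gold lid is rising with its handle, at about (226,133) in the crop, and the other two lids are shut. I'll carry on along the arc.

Call:
{"fn": "play_rows", "kwargs": {"increments": "0 0 0 0.0103 0 -0.0063 -0.6; 0 0 0 0.0212 0 -0.0115 -0.6; 0 0 0 0.0326 0 -0.0155 -0.6; 0 0 0 0.0443 0 -0.0183 -0.6; 0 0 0 0.0563 0 -0.0199 -0.6; 0 0 0 0.0683 0 -0.0202 -0.6; 0 0 0 0.0803 0 -0.0192 -0.6; 0 0 0 0.0922 0 -0.017 -0.6"}}

```text
time_s: 29.55
tcp_pos: [0.591, 0.1942, 0.162]
eef_rot: [-3.116, -0.393, -0.003]
force: [-2.8, 4.1, 4.4]
gripper_width: 0.299
grasp_force: 31.0
```

Call:
{"fn": "play_rows", "kwargs": {"increments": "0 0 0 0.0077 0 0.0022 -0.6; 0 0 0 0.0153 0 0.0048 -0.6; 0 0 0 0.019 0 0.0064 -0.6; 0 0 0 0.019 0 0.0064 -0.6; 0 0 0 0.019 0 0.0064 -0.6; 0 0 0 0.019 0 0.0064 -0.2; 0 0 0 0.019 0 0.0064 0.1; 0 0 0 0.019 0 0.0064 0.1"}}

```text
time_s: 30.55
tcp_pos: [0.609, 0.1956, 0.1529]
eef_rot: [3.115, 0.389, -0.0]
force: [0.1, 0.5, 0.7]
gripper_width: 0.551
grasp_force: 0.0
```

Call:
{"fn": "play_rows", "kwargs": {"increments": "0 0 0 0 0 0 0.1; 0 0 0 0 0 -0.02 0.1; 0 0 0 0 0 -0.06 0.1; 0 0 0 0 0 -0.1 0.1; 0 0 0 -0.04 0 -0.1 0.1; 0 0 0 -0.09 0 -0.1 0.1; 0 0 0 -0.13 0 -0.1 0.1; 0 0 0 -0.13 0 -0.1 0.1"}}

```text
time_s: 31.55
tcp_pos: [0.4804, 0.1651, 0.2546]
eef_rot: [3.114, 0.394, 0.003]
force: [-0.0, -1.0, -0.7]
gripper_width: 0.554
grasp_force: 0.0
```

```bash
python3 plan.py; python3 - <<'E'
from bench import camera,ctrl
import numpy as np
from h import *
s=ctrl.observe();T=np.eye(4);T[:3,:3]=R.from_rotvec(s["eef_rot"]).as_matrix();T[:3,3]=s["tcp_pos"]
c=camera("wrist");T=T@c["mount"]; t=camera("side"); cv2.imwrite("pics/w4.png",np.hstack([c["image"][:,100:500],t["image"][60:260,180:380].repeat(2,0).repeat(2,1)]))
H=hsv(c);m=(H[...,0]>15)&(H[...,0]<35)&(H[...,1]>120)
P=pts(c,m,T)
k=P[(P[:,2]>.12)&(P[:,2]<.2)]; print("handle",len(k),len(k)and(rect(k[:,:2]),np.round(np.percentile(k[:,2],[5,50,95]),4)))
k=P[(P[:,2]>.025)&(P[:,2]<.06)]; print("foil",len(k),rect(k[:,:2]),k[:,2].max())
t=P=camera("top");H=hsv(t);m=near((239,186),25)&(H[...,0]>15)&(H[...,0]<35)&(H[...,1]>120)
P=pts(t,m);k=P[(P[:,2]>.12)&(P[:,2]<.2)];print("toph",len(k),len(k)and(rect(k[:,:2]),np.median(k[:,2])));k=P[(P[:,2]>.025)&(P[:,2]<.06)];print("topfoil",len(k),len(k) and rect(k[:,:2]))
E
```

```text
t 31.55 tcp [480.4 165.1 254.6] yaw 14.4 q [ 0.15  0.13 -0.6   1.88  0.09  1.15 -1.8 ] w 0.55 F [-0.  -1.  -0.7]
handle 716 ((array([603.4, 197.7]), array([12.6, 25.6]), 14.6), array([0.172 , 0.1749, 0.1765]))
foil 663 (array([538.6,  62. ]), array([108.5, 362.6]), 16.1) 0.056680020973020384
toph 0 0
topfoil 69 (array([506.8, 166.5]), array([20. , 24.1]), 12.9)
```

View pics/w4.png

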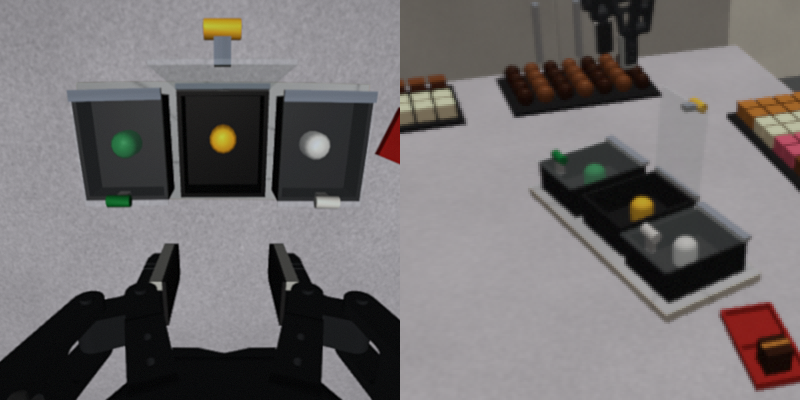

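The lid is open at about 97°, handle at (222,29) in the wrist view. The foil is exposed at (223,139) and the other lids are shut. I'll move above the foil and measure.

Call:
{"fn": "play_rows", "kwargs": {"increments": "0 0 0 0.01 0.001 0.03 0.1; 0 0 0 0.02 0.002 0.06 0.1; 0 0 0 0.0277 0.003 0.09 0.1; 0 0 0 0.0277 0.003 0.12 0.1; 0 0 0 0.0277 0.003 0.13 0.1; 0 0 0 0.0277 0.003 0.13 0.1; 0 0 0 0.0277 0.003 0.13 0.1; 0 0 0 0.0277 0.003 0.13 0.1"}}

```text
time_s: 32.7
tcp_pos: [0.5119, 0.1698, 0.1251]
eef_rot: [-3.117, -0.392, -0.006]
force: [-1.2, 0.4, -0.4]
gripper_width: 0.55
grasp_force: 0.0
```

```bash
python3 plan.py "508 169 34 14.3"; python3 - <<'E'
from bench import camera,ctrl
import numpy as np
from h import *
s=ctrl.observe();T=np.eye(4);T[:3,:3]=R.from_rotvec(s["eef_rot"]).as_matrix();T[:3,3]=s["tcp_pos"]
c=camera("wrist");T=T@c["mount"]
H=hsv(c);m=((H[...,0]>15)&(H[...,0]<35)&(H[...,1]>120)).astype(np.uint8)
n,l,st,ce=cv2.connectedComponentsWithStats(m)
for i in range(1,n):
    if st[i,4]>150:
        P=pts(c,l==i,T);z=np.percentile(P[:,2],[2,50,98]).round(4); print(st[i],z,rect(P[:,:2]),np.round(ray(c,[ce[i]],.043,T),4))
        k=P[P[:,2]>z[2]-.004];print(len(k),np.round(k.mean(0),4))
E
```

```text
t 32.7 tcp [511.9 169.8 125.1] yaw 14.3 q [ 0.09  0.35 -0.56  1.94  0.24  0.91 -1.91] w 0.55 F [-1.2  0.4 -0.4]
508 169 34 14.3 turn [ 0.03 -0.23  0.04] shift [-0.0043 -0.0002  0.0911]
[ 264   23   91   49 3979] [0.1713 0.1749 0.1768] (array([603.7, 197.9]), array([13.3, 25.8]), 14.5) [[0.6226 0.2085]]
3555 [0.6036 0.1977 0.175 ]
[ 299  175   41   47 1531] [0.0195 0.0509 0.0545] (array([509.8, 173.3]), array([44. , 35.3]), 12.9) [[0.517 0.175]]
803 [0.5163 0.1748 0.0528]
```

Call:
{"fn": "play_rows", "kwargs": {"increments": "0 0 0 0.002 -0.003 0.03 0.1; 0 0 0 0.002 -0.003 0.055 0.1; 0 0 0 0.002 -0.003 0.08 0.1; 0 0 0 0.002 -0.003 0.0915 0.1; 0 0 0 0.002 -0.003 0.0915 0.1; 0 0 0 0.002 -0.003 0.0915 -0.5; 0 0 0 0.002 -0.003 0.0915 -0.5; 0 0 0 0.002 -0.003 0.0915 -0.5"}}

```text
time_s: 33.75
tcp_pos: [0.5132, 0.1733, 0.0334]
eef_rot: [-3.117, -0.392, -0.006]
force: [0.1, -0.2, 4.4]
gripper_width: 0.354
grasp_force: 30.1
```

Call:
{"fn": "play_rows", "kwargs": {"increments": "0 0 0 0 0 0 -0.5; 0 0 0 0 0 0 -0.5; 0 0 0 0 0 0 -0.5; 0 0 0 0 0 -0.02 -0.5; 0 0 0 0 0 -0.06 -0.5; 0 0 0 0 0 -0.1 -0.5; 0 0 0 0 0 -0.14 -0.5; 0 0 0 0 0 -0.14 -0.5"}}

```text
time_s: 34.75
tcp_pos: [0.5146, 0.1741, 0.1769]
eef_rot: [-3.116, -0.392, -0.016]
force: [-0.2, 0.2, 0.1]
gripper_width: 0.36
grasp_force: 29.9
```

```bash
python3 plan.py "569.5 -68 165 84.9" "569.5 -68 75 84.9" "569.5 -68 17 84.9"
```

```text
t 34.75 tcp [514.6 174.1 176.9] yaw 14.3 q [ 0.11  0.29 -0.59  1.89  0.19  1.   -1.88] w 0.36 F [-0.2  0.2  0.1]
569.5 -68 165 84.9 turn [  0.37  -0.48 -70.55] shift [-0.0069  0.2482  0.0119]
569.5 -68 75 84.9 turn [0. 0. 0.] shift [ 0.   -0.    0.09]
569.5 -68 17 84.9 turn [0. 0. 0.] shift [ 0.    -0.     0.058]
```

Call:
{"fn": "play_rows", "kwargs": {"increments": "0 0 -9 0 0.03 0 -0.5; 0 0 -18 -0.002 0.065 0 -0.5; 0.2 -0.2 -28 -0.003 0.1 0 -0.5; 0.2 -0.2 -38 -0.004 0.135 0 -0.5; 0.2 -0.2 -48 -0.005 0.17 0 -0.5; 0.4 -0.5 -58 -0.007 0.21 0 -0.5; 0.4 -0.5 -68 -0.007 0.248 0.01 -0.5; 0.4 -0.5 -70.5 -0.007 0.248 0.012 -0.5"}}

```text
time_s: 35.75
tcp_pos: [0.5652, -0.0749, 0.1582]
eef_rot: [-2.321, -2.109, 0.019]
force: [0.1, 0.6, -0.4]
gripper_width: 0.356
grasp_force: 29.9
```

Call:
{"fn": "play_rows", "kwargs": {"increments": "0 0 0 0 0 0.02 -0.5; 0 0 0 0 0 0.04 -0.5; 0 0 0 0 0 0.06 -0.5; 0 0 0 0 0 0.08 -0.5; 0 0 0 0 0 0.1 -0.5; 0 0 0 0 0 0.12 -0.5; 0 0 0 0 0 0.13 -0.5; 0 0 0 0 0 0.13 -0.5"}}

```text
time_s: 36.75
tcp_pos: [0.5648, -0.0694, 0.0293]
eef_rot: [-2.315, -2.115, 0.014]
force: [-0.5, -0.3, 0.2]
gripper_width: 0.355
grasp_force: 29.9
```

```bash
python3 plan.py "569.5 -68 16.8 84.9"
```

```text
t 36.75 tcp [564.8 -69.4  29.3] yaw 84.9 q [ 0.52  0.57 -0.57  1.89  0.42  0.81 -0.37] w 0.36 F [-0.5 -0.3  0.2]
569.5 -68 16.8 84.9 turn [-0.6   0.15 -0.05] shift [0.0018 0.0047 0.0125]
```

Call:
{"fn": "play_rows", "kwargs": {"increments": "-0.6 0.1 0 0.001 0.004 0.004 -0.5; -0.6 0.1 0 0.001 0.004 0.008 -0.5; -0.6 0.1 0 0.001 0.004 0.0122 -0.5; -0.6 0.1 0 0.001 0.004 0.0122 -0.5; -0.6 0.1 0 0.001 0.004 0.0122 -0.15; -0.6 0.1 0 0.001 0.004 0.0122 0.1; -0.6 0.1 0 0.001 0.004 0.0122 0.1; -0.6 0.1 0 0.001 0.004 0.0122 0.1"}}

```text
time_s: 37.75
tcp_pos: [0.5695, -0.0689, 0.0181]
eef_rot: [2.317, 2.118, 0.001]
force: [-0.3, -0.0, -0.2]
gripper_width: 0.552
grasp_force: 0.0
```

Call:
{"fn": "play_rows", "kwargs": {"increments": "0 0 0 0 0 -0.03 0.1; 0 0 0 0 0 -0.08 0.1; 0 0 0 0 0 -0.13 0.1; 0 0 0 0 0 -0.19 0.1; 0 0 0 0 0 -0.23 0.1; 0 0 0 0 0 -0.23 0.1; 0 0 0 0 0 -0.23 0.1; 0 0 0 0 0 -0.23 0.1"}}

```text
time_s: 38.75
tcp_pos: [0.5676, -0.0687, 0.246]
eef_rot: [-2.318, -2.119, 0.003]
force: [0.5, 0.3, -0.8]
gripper_width: 0.547
grasp_force: 0.0
```

```bash
python3 plan.py "603 196.3 250 14.3" "603 196.3 156 14.3"
```

```text
t 38.75 tcp [567.6 -68.7 246. ] yaw 84.8 q [ 0.63  0.3  -0.69  1.74  0.21  1.17 -0.21] w 0.55 F [ 0.5  0.3 -0.8]
603 196.3 250 14.3 turn [-7.000e-02  1.200e-01  7.054e+01] shift [ 0.2671  0.0114 -0.0043]
603 196.3 156 14.3 turn [0. 0. 0.] shift [ 0.    -0.     0.094]
```

Call:
{"fn": "play_rows", "kwargs": {"increments": "0 0 10 0.035 0.001 -0.004 0.1; 0 0 20 0.07 0.003 -0.004 0.1; 0 0 30 0.11 0.005 -0.004 0.1; 0 0 40 0.15 0.007 -0.004 0.1; 0 0 50 0.19 0.009 -0.004 0.1; 0 0 60 0.23 0.01 -0.004 0.1; 0 0 70 0.267 0.0114 -0.004 0.1; 0 0 70.5 0.267 0.0114 -0.004 0.1"}}

```text
time_s: 39.75
tcp_pos: [0.6021, 0.2017, 0.25]
eef_rot: [-3.114, -0.404, 0.003]
force: [0.3, 0.4, 0.3]
gripper_width: 0.549
grasp_force: 0.0
```

Call:
{"fn": "play_rows", "kwargs": {"increments": "0 0 0 0 0 0 0.1; 0 0 0 0 0 0 0.1; 0 0 0 0 0 0.01 0.1; 0 0 0 0 0 0.02 0.1; 0 0 0 0 0 0.03 0.1; 0 0 0 0 0 0.03 0.1; 0 0 0 0 0 0.03 0.1; 0 0 0 0 0 0.03 0.1"}}

```text
time_s: 40.75
tcp_pos: [0.6047, 0.1966, 0.2223]
eef_rot: [3.116, 0.392, 0.004]
force: [1.0, 0.1, -0.1]
gripper_width: 0.547
grasp_force: 0.0
```

```bash
python3 plan.py "603 196.3 156 14.3"; python3 - <<'E'
from bench import camera,ctrl
import numpy as np
from h import *
s=ctrl.observe();T=np.eye(4);T[:3,:3]=R.from_rotvec(s["eef_rot"]).as_matrix();T[:3,3]=s["tcp_pos"]
c=camera("wrist");T=T@c["mount"]; t=camera("top"); cv2.imwrite("pics/w5.png",np.hstack([c["image"][:,100:500],t["image"][100:300,250:450].repeat(2,0).repeat(2,1)]))
H=hsv(c);m=((H[...,0]>15)&(H[...,0]<35)&(H[...,1]>120))
P=pts(c,m,T);k=P[(P[:,2]>.15)&(P[:,2]<.2)]; print("handle",len(k),len(k)and(rect(k[:,:2]),np.percentile(k[:,2],[5,50,95])))
E
```

```text
t 40.75 tcp [604.7 196.6 222.3] yaw 14.4 q [ 0.07  0.43 -0.58  1.62  0.25  1.17 -1.89] w 0.55 F [ 1.   0.1 -0.1]
603 196.3 156 14.3 turn [ 0.09 -0.13  0.05] shift [-0.0019 -0.0002  0.0663]
handle 675 ((array([604.8, 198.2]), array([12.5, 25.8]), 14.1), array([0.17113738, 0.17468011, 0.1761986 ]))
```

View pics/w5.png

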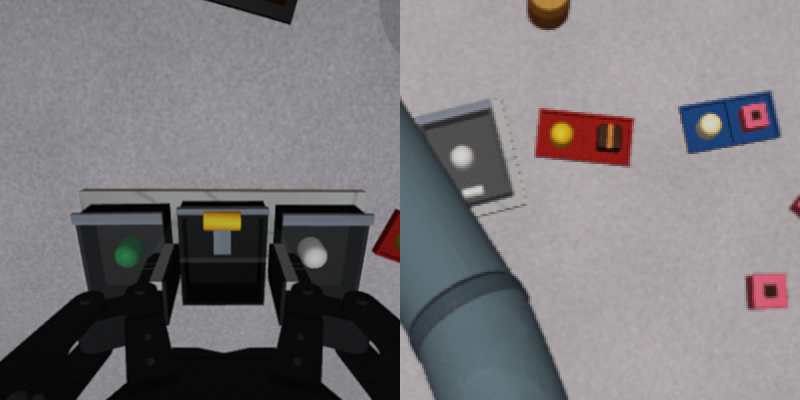

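All four chocolates stand in their cells. The gold handle is at (222,221) in the wrist view, between the fingers. I'll re-grip it.

Call:
{"fn": "play_rows", "kwargs": {"increments": "0 0 0 -0.002 -0.0003 0.015 0.1; 0 0 0 -0.002 -0.0003 0.03 0.1; 0 0 0 -0.002 -0.0003 0.045 0.1; 0 0 0 -0.002 -0.0003 0.06 0.1; 0 0 0 -0.002 -0.0003 0.0665 0.1; 0 0 0 -0.002 -0.0003 0.0665 0.1; 0 0 0 -0.002 -0.0003 0.0665 -0.6; 0 0 0 -0.002 -0.0003 0.0665 -0.6"}}

```text
time_s: 41.85
tcp_pos: [0.6029, 0.1974, 0.1562]
eef_rot: [-3.117, -0.394, -0.005]
force: [0.2, 1.4, 0.2]
gripper_width: 0.294
grasp_force: 31.2
```

Call:
{"fn": "play_rows", "kwargs": {"increments": "0 0 0 0 0 0 -0.6; 0 0 0 0 0 0 -0.6; 0 0 0 0 0 0 -0.6; 0 0 0 0 0 0 -0.6; 0 0 0 0 0 0 -0.6; 0 0 0 0 0 0 -0.6; 0 0 0 0 0 0 -0.6; 0 0 0 0 0 0 -0.6"}}

```text
time_s: 42.85
tcp_pos: [0.603, 0.1973, 0.1561]
eef_rot: [-3.117, -0.393, -0.005]
force: [0.2, 6.1, 4.8]
gripper_width: 0.292
grasp_force: 31.7
```

```bash
python3 plan.py "456.5 159.3 75.6 14.3"
```

```text
t 42.85 tcp [603.  197.3 156.1] yaw 14.4 q [ 0.05  0.49 -0.56  1.68  0.29  1.05 -1.92] w 0.29 F [0.2 6.1 4.8]
456.5 159.3 75.6 14.3 turn [ 0.02 -0.2   0.08] shift [-0.1516  0.0004  0.08  ]
```

Gripped; reversing the arc.

Call:
{"fn": "play_rows", "kwargs": {"increments": "0 0 0 -0.0134 0 -0.0041 -0.6; 0 0 0 -0.0253 0 -0.0063 -0.6; 0 0 0 -0.0373 0 -0.0073 -0.6; 0 0 0 -0.0493 0 -0.007 -0.6; 0 0 0 -0.0613 0 -0.0054 -0.6; 0 0 0 -0.073 0 -0.0026 -0.6; 0 0 0 -0.0844 0 0.0014 -0.6; 0 0 0 -0.0953 0 0.0066 -0.6"}}

```text
time_s: 43.85
tcp_pos: [0.5104, 0.1733, 0.1485]
eef_rot: [-3.117, -0.393, -0.006]
force: [1.4, 5.7, 1.5]
gripper_width: 0.3
grasp_force: 31.6
```

Call:
{"fn": "play_rows", "kwargs": {"increments": "0 0 0 -0.0103 0 0.0063 -0.6; 0 0 0 -0.0198 0 0.0136 -0.6; 0 0 0 -0.0286 0 0.0219 -0.6; 0 0 0 -0.0364 0 0.0311 -0.6; 0 0 0 -0.0422 0 0.0393 -0.6; 0 0 0 -0.0472 0 0.048 -0.6; 0 0 0 -0.0515 0 0.0571 -0.6; 0 0 0 -0.0549 0 0.0666 -0.6"}}

```text
time_s: 44.85
tcp_pos: [0.4549, 0.1588, 0.0808]
eef_rot: [3.115, 0.393, -0.003]
force: [-2.4, 4.7, 3.4]
gripper_width: 0.298
grasp_force: 32.6
```

```bash
python3 plan.py "456.5 159.3 75.6 14.3"
```

```text
t 44.85 tcp [454.9 158.8  80.8] yaw 14.4 q [ 0.11  0.34 -0.59  2.09  0.26  0.79 -1.96] w 0.3 F [-2.4  4.7  3.4]
456.5 159.3 75.6 14.3 turn [0.07 0.12 0.09] shift [ 0.0017 -0.0001  0.0052]
```

Call:
{"fn": "play_rows", "kwargs": {"increments": "0 0 0 -0.001 0 0.004 -0.6; 0 0 0 -0.001 0 0.0075 -0.6; 0 0 0 -0.001 0 0.0085 -0.6; 0 0 0 -0.001 0 0.0085 -0.6; 0 0 0 -0.001 0 0.0085 -0.6; 0 0 0 -0.001 0 0.0085 -0.6; 0 0 0 -0.001 0 0.0085 -0.6; 0 0 0 -0.001 0 0.0085 -0.6"}}

```text
time_s: 45.85
tcp_pos: [0.4523, 0.1582, 0.0717]
eef_rot: [3.115, 0.394, -0.009]
force: [-4.3, 4.3, 2.6]
gripper_width: 0.288
grasp_force: 32.8
```

Call:
{"fn": "play_rows", "kwargs": {"increments": "0 0 0 0 0 0 -0.2; 0 0 0 0 0 0 0.1; 0 0 0 0 0 0 0.1; 0 0 0 0 0 0 0.1; 0 0 0 0 0 -0.03 0.1; 0 0 0 0 0 -0.06 0.1; 0 0 0 -0.03 0 -0.1 0.1; 0 0 0 -0.03 0 -0.1 0.1"}}

```text
time_s: 46.85
tcp_pos: [0.4279, 0.1514, 0.1761]
eef_rot: [3.114, 0.392, 0.012]
force: [0.8, -0.4, -0.4]
gripper_width: 0.554
grasp_force: 0.0
```

```bash
python3 plan.py; python3 - <<'E'
from bench import camera,ctrl
import numpy as np
from h import *
s=ctrl.observe();T=np.eye(4);T[:3,:3]=R.from_rotvec(s["eef_rot"]).as_matrix();T[:3,3]=s["tcp_pos"]
c=camera("wrist");T=T@c["mount"]; t=camera("side"); cv2.imwrite("pics/w6.png",np.hstack([c["image"][:,100:500],t["image"][120:320,230:430].repeat(2,0).repeat(2,1)]))
H=hsv(c)
for n,a,b in(("gold",15,35),("green",45,85)):
    m=((H[...,0]>a)&(H[...,0]<b)&(H[...,1]>120))
    P=pts(c,m,T);k=P[(P[:,2]>.078)&(P[:,2]<.13)]; print(n,len(k),len(k)and(rect(k[:,:2]),np.percentile(k[:,2],[5,50,95]).round(4)))
E
```

```text
t 46.85 tcp [427.9 151.4 176.1] yaw 14.4 q [ 0.2   0.12 -0.66  2.08  0.09  0.96 -1.83] w 0.55 F [ 0.8 -0.4 -0.4]
gold 548 ((array([460.1, 160.3]), array([12.1, 25.5]), 15.3), array([0.0908, 0.0951, 0.0967]))
green 575 ((array([428.1, 270.3]), array([12.4, 26.8]), 14.8), array([0.0866, 0.0927, 0.0945]))
```

View pics/w6.png

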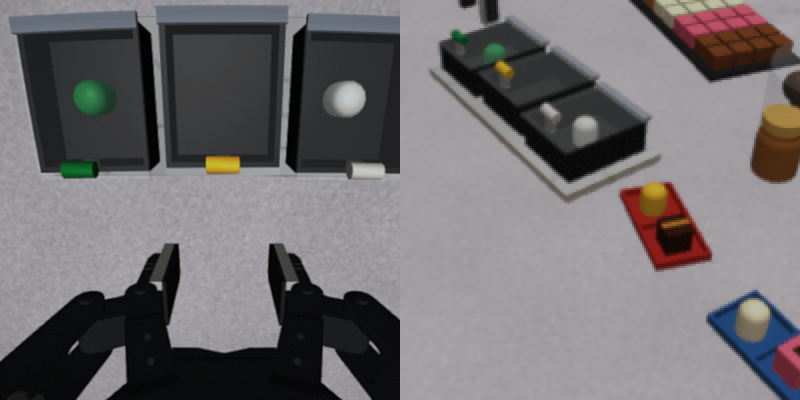

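Gold lid is down: its handle is about 2 mm above the first reading, roughly 0.02 rad. The other lids are shut, all four chocolates stand upright in their cells, and the arm is clear. Handing in.

```bash
python3 -c "
from bench import ctrl
print(ctrl.close_job())"
```

```text
the job is handed in; nothing more can be done
None
```

I handed the job in at about 47 s, but the hand-in returned no verdict; the last pictures show all four chocolates upright in their cells, the gold lid shut (about 0.02 rad by wrist depth) and the silver and green lids shut.

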